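# Find the valve with the worn stem and mark it

## Robot

A 7-joint arm with a two-finger parallel gripper is mounted at the origin on the work surface. World frame = base frame: x ahead of the robot, y to its left, z up, the work surface at z = 0. Lengths are in m, angles in rad, forces in N, time in s.
With the tool pointing down it reaches from about 0.4 to 0.85 m from the base axis. Payload 4.5 kg.
Tool frame: the origin (TCP) lies where the fingers leave the gripper's body, on its centre line; the fingertips stand 64 mm ahead of it and the grasp point (between the pads) lies 45 mm ahead of it; z points along the fingers, y is the direction in which the jaws open and shut (so a half turn about z gives the same grasp; the last joint's range is limited). The gripper opens to 88 mm and grips with 3 to 60 N. Pads are 18 mm wide; open, the fingers measure 123 mm over their backs; the gripper's body (75 mm by 187 mm) begins 45 mm behind the grasp point.
Start: joints at [-1.08, 0.689, -0.195, 1.565, 0.157, 0.902, -0.215], TCP at [0.276, 0.561, 0.303] pointing down, gripper open.
Joint ranges: [-3.01, 3.01], [-0.46, 2.08], [-1.47, 1.51], [0.13, 2.56], [-1, 4.14], [0.04, 2.09], [-2.66, 2.66]. Speed limits (rad/s): [2.57, 2.57, 3.14, 3.14, 3.14, 3.14, 3.14].

## Interface

Orientations are given as a unit quaternion [x, y, z, w].
In Python, from plant import monitor, snapshot, workorder, finder gives the robot as it stands.
- The arm moves only by the tool carry_out, never from a script. Its argument "motion" is one flat list of numbers, 6 for each row, row after row: the shift along the tool's x, y, z in cm, then the turn, a rotation vector about the tool's x, y, z in rad. In form: [x, y, z, rx, ry, rz, x, y, z, rx, ry, rz, ...]. A call has 1 to 8 rows; each row shifts and turns the commanded pose from where the row before left it, along the tool's axes as they then stand; what a row does not reach is not made up. A row lasts 1/8 s, in which the tool goes at most 62.5 mm and 10.7 degrees, less where a joint would pass 70% of its speed; a pose out of reach is approached as far as the arm can. A call with a gripper value outside its range is refused whole. "hand" is the finger opening in cm, from 0 to 8.81, set as the call begins (left out, the last holds). The fingers move at their own pace and stop on an object; "grip_force" is the grip in N (left out, the last holds). Time passes only in rows, so rows that do not move let the fingers close. It gives the time, the measured TCP pose, the force and the opening at its end, in the units of the state.
- monitor.get_state(): the state, without advancing time (a new reading comes with each control period).
- snapshot(name): name is "scene" or "top"; returns a dict with "frame" (420x560x3 uint8, red, green, blue), "range_z" (420x560 float32, m along the optical axis (not along the pixel's ray), 0 where there is no reading), "fx", "fy", "cx", "cy" (pixels), "rvec" (rotation vector, rad) and "tvec" (3), from world to camera coordinates, as OpenCV has them. Camera axes: x right, y down, z forward; pixel columns grow to the right and rows downward; lengths in m; the calibration is good to about 2 mm. A picture is of the moment at which its call begins.
- workorder.finish_job(): hands the job in, once; it reports no verdict.
Trained networks look in a picture, given as the dict that the camera call returned (one of the last four; its "shot" number tells which), for a name from the list of things; names that differ only in an ending like _2 or _b are one class to them, and where a whole thing is asked for, a point or a joint stands for the part that bears it (a point fixed in the world has none). Each returns a list of dicts, best first, with "p" (0 to 1); they miss things now and then, are a little off and sometimes report something else, mostly with a low value. They report only what shows in the picture. A call takes as long as a camera call. They do not tell look-alikes from the thing itself.
- finder.masks_of(picture, thing): "pixels" (420x560 bool, what is visible of it) and "extent" ([left, top, right, bottom] in pixels, round what is visible of it).
The state is a dict: "clock": time; "q": joint angles; "qd": joint speeds; "joint_torque": joint torques, N m; "tool_pos": TCP position; "eef_rot": TCP orientation; "contact_force": force on the tool from outside, world axes, zero at the start; "moment": the same for the moment, N m; "opening": opening from 0.0 (shut) to 1.0 (fully open).
Only numpy, scipy, OpenCV 4.12 (cv2) and the standard library are available. Lean on these libraries where they do the work, as an engineer would, in place of code of your own. Each camera call takes 0.05 s, during which the arm holds its last target. There are 200 camera calls.

## Task

One of the three lever valves on the manifold has play in its stem: rock the levers sideways by their paddles to find it, pressing each side gently until its stop pushes back. Rock the loose lever first over to your left until it bears against its stop, then over to your right until it bears against that one, and leave it lying there on the right. Then mark that valve by setting the aluminium collar over its stem end so that it lies flat on the hub, and let go.

Things in the scene. Friction and masses are not known exactly. Their poses are not given: they have to be found in the camera images.
- stem_left (a point): Fixed point on the left-hand (+y) valve's upright axle, at the level of its hub disc's flat top (92 mm above the bench). Axes are the manifold's: x across it, away from the robot, y along the row to the robot's left, z up. The black hub disc is 48 mm across, 12 mm thick; a steel stem end 14 mm across stands 30 mm above it.
- grip_left (a point): Centre of the upright paddle on the left-hand (+y) valve's black lever, 77 mm from the axle on the robot's side, 4 mm above the hub disc's top. Paddle: 12 mm thick, 50 mm long along the lever, 32 mm high (16 mm above and below this point), 68 mm clear below. Axes turn with the lever: x from paddle to axle, y to the robot's left, the way it rocks. It turns about that axle only.
- stem_mid (a point): Fixed point on the middle valve's upright axle, at the level of its hub disc's flat top (92 mm above the bench). Axes are the manifold's: x across it, away from the robot, y along the row to the robot's left, z up. The black hub disc is 48 mm across, 12 mm thick; a steel stem end 14 mm across stands 30 mm above it.
- grip_mid (a point): Centre of the upright paddle on the middle valve's black lever, 77 mm from the axle on the robot's side, 4 mm above the hub disc's top. Paddle: 12 mm thick, 50 mm long along the lever, 32 mm high (16 mm above and below this point), 68 mm clear below. Axes turn with the lever: x from paddle to axle, y to the robot's left, the way it rocks. It turns about that axle only.
- stem_right (a point): Fixed point on the right-hand (-y) valve's upright axle, at the level of its hub disc's flat top (92 mm above the bench). Axes are the manifold's: x across it, away from the robot, y along the row to the robot's left, z up. The black hub disc is 48 mm across, 12 mm thick; a steel stem end 14 mm across stands 30 mm above it.
- grip_right (a point): Centre of the upright paddle on the right-hand (-y) valve's black lever, 77 mm from the axle on the robot's side, 4 mm above the hub disc's top. Paddle: 12 mm thick, 50 mm long along the lever, 32 mm high (16 mm above and below this point), 68 mm clear below. Axes turn with the lever: x from paddle to axle, y to the robot's left, the way it rocks. It turns about that axle only.
- manifold: The manifold, fixed to the bench: steel plate 130 x 420 x 12 mm, origin under its middle, y along the row. Three valves 140 mm apart, levers nearly straight (along x) at first. Two are sound: the lever gives under 3 mm at the paddle, then a springy stop pushes back. One, any of them, is worn: it moves freely (under 1 N) 12 to 22 mm each way, then meets such a stop (about 4 N per mm). It stays where left. Press with 3 to 8 N.
- collar_mid (a point): Centre (half-way up) of the loose marking collar, a plain aluminium ring 46 mm across outside, 25 mm hole, 16 mm high, 60 g, lying flat on the bench on one or the other side of the manifold, axis z up. It drops loosely over a stem end and then lies flat on the hub disc, its centre 8 mm above the stem point.
There are look-alikes about, which are no part of the job. Of the things shaped like the part that bears collar_mid, the aluminium one is meant.

How it is judged:
By the outcome, as a careful person would: the job done as asked, in the order asked, and still so for the second after the job is handed in, with the robot touching nothing.
It also fails if it takes over 72 s, if anything falls off the work surface, if the arm or the gripper's body presses on something with over 40 N, if the wrist force passes 120 N, or if a joint passes its speed limit or range.

## Working session

There is one attempt and no reset: what is moved stays moved. The work goes in short steps, Python scripts to look and compute and a tool call to move; the robot and the scene stay as the last step left them, time stands still between calls to the robot, and variables do not carry over. Pictures are saved under pics/ and viewed, about 8 in all and at most 12, crops included, and the job is handed in when it is done.

Besides the shell and the picture viewer there is one more tool, called after ">>>" by a JSON object that holds its "name" and its "arguments", one argument or row to a line. carry_out: Moves the arm, as the interface text tells. Its arguments: {"type":"object","properties":{"motion":{"type":"array"},"hand":{"type":"number"},"grip_force":{"type":"number"}},"required":["motion"]}

```bash
ls; mkdir -p pics; cat > h.py <<'E'
import numpy as np, cv2
from plant import monitor, snapshot, workorder, finder
def cam(p):
    R=cv2.Rodrigues(np.array(p["rvec"],float))[0]; return R,np.array(p["tvec"],float).ravel()
def world(p,u,v,z=None):
    R,t=cam(p); d=p["range_z"][int(round(v)),int(round(u))] if z is None else z
    return R.T@(np.array([(u-p["cx"])/p["fx"]*d,(v-p["cy"])/p["fy"]*d,d])-t)
def atz(p,u,v,z):
    R,t=cam(p); c=-R.T@t; r=R.T@np.array([(u-p["cx"])/p["fx"],(v-p["cy"])/p["fy"],1.]); return c+r*(z-c[2])/r[2]
def cloud(p,m):
    R,t=cam(p); v,u=np.nonzero(m&(p["range_z"]>0)); d=p["range_z"][v,u]
    return (np.c_[(u-p["cx"])/p["fx"]*d,(v-p["cy"])/p["fy"]*d,d]-t)@R
def proj(p,X):
    R,t=cam(p); c=R@np.array(X)+t; return p["fx"]*c[0]/c[2]+p["cx"],p["fy"]*c[1]/c[2]+p["cy"]
def save(p,n,crop=None,s=1):
    im=p["frame"][:,:,::-1]
    if crop: a,b,c,d=crop; im=im[b:d,a:c]
    cv2.imwrite("pics/"+n,cv2.resize(im,None,fx=s,fy=s,interpolation=cv2.INTER_CUBIC))
E
python3 - <<'E'
from h import *
s=monitor.get_state(); print({k:np.round(v,3) for k,v in s.items()})
for n in("scene","top"):
    p=snapshot(n); save(p,n+"0.png")
    R,t=cam(p); print(n,"cam",-R.T@t,p["fx"])
    for th in("manifold","grip_left","collar_mid"):
        for r in finder.masks_of(p,th):
            c=cloud(p,r["pixels"]); print(th,round(r["p"],2),r["extent"],len(c),np.round(np.median(c,0),3) if len(c) else "",np.round(c.min(0),3) if len(c) else "",np.round(c.max(0),3) if len(c) else "")
E
```

```text
pics
{'clock': np.float64(0.0), 'q': array([-1.08 ,  0.69 , -0.195,  1.566,  0.157,  0.903, -0.215]), 'qd': array([ 0.   , -0.001,  0.002,  0.002,  0.002, -0.001,  0.   ]), 'joint_torque': array([-1.0000e-03, -5.2757e+01, -1.2670e+00, -1.5343e+01, -5.3000e-02,
        7.0000e-03,  0.0000e+00]), 'tool_pos': array([0.275, 0.56 , 0.302]), 'eef_rot': array([ 0.226,  0.974, -0.001, -0.   ]), 'contact_force': array([-0.224, -0.436, -0.582]), 'moment': array([ 0.044, -0.051,  0.079]), 'opening': np.float64(1.001)}
scene cam [1.01328617 0.46684761 0.59277281] 415.0201327934907
manifold 0.77 [182.1, 177.6, 370.2, 334.0] 11951 [0.59  0.029 0.035] [ 0.332 -0.3   -0.005] [0.641 0.218 0.123]
grip_left 0.91 [312.9, 223.6, 358.4, 270.8] 906 [0.554 0.142 0.092] [ 0.344  0.055 -0.004] [0.587 0.162 0.122]
collar_mid 0.88 [458.6, 294.2, 483.2, 318.1] 472 [0.417 0.361 0.014] [ 0.37   0.339 -0.003] [0.435 0.384 0.018]
collar_mid 0.87 [412.1, 307.3, 440.7, 330.4] 513 [0.493 0.315 0.014] [ 0.465  0.291 -0.002] [0.511 0.335 0.018]
collar_mid 0.75 [418.3, 264.0, 443.9, 288.1] 397 [0.387 0.271 0.014] [ 0.36  
[... 294 characters left out ...]
22  -0.004] [0.641 0.217 0.126]
manifold 0.15 [349.0, 159.6, 372.2, 220.8] 712 [ 0.554 -0.142  0.093] [ 0.468 -0.165 -0.005] [ 0.596 -0.118  0.126]
grip_left 0.64 [218.1, 165.6, 243.8, 222.3] 663 [0.549 0.136 0.093] [0.462 0.114 0.   ] [0.587 0.162 0.126]
collar_mid 0.84 [125.2, 240.1, 149.0, 261.1] 318 [0.412 0.361 0.014] [ 0.39   0.339 -0.004] [0.436 0.39  0.02 ]
collar_mid 0.69 [190.6, 225.1, 212.1, 246.2] 232 [0.436 0.209 0.015] [ 0.413  0.187 -0.001] [0.457 0.232 0.021]
collar_mid 0.59 [146.1, 202.0, 171.6, 224.4] 255 [0.488 0.313 0.016] [ 0.465  0.29  -0.001] [0.509 0.335 0.021]
collar_mid 0.53 [164.7, 253.4, 185.6, 271.4] 197 [0.378 0.269 0.015] [0.361 0.248 0.007] [0.403 0.29  0.022]
```

View pics/scene0.png

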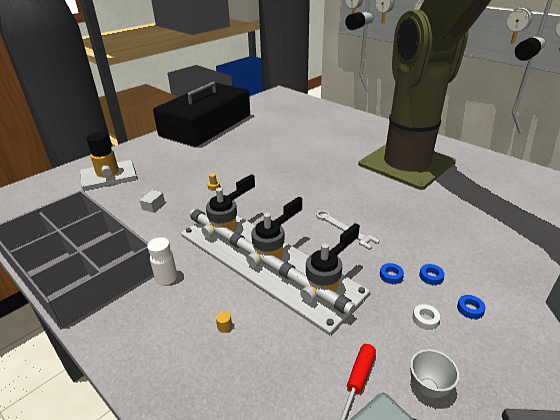

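View pics/top0.png

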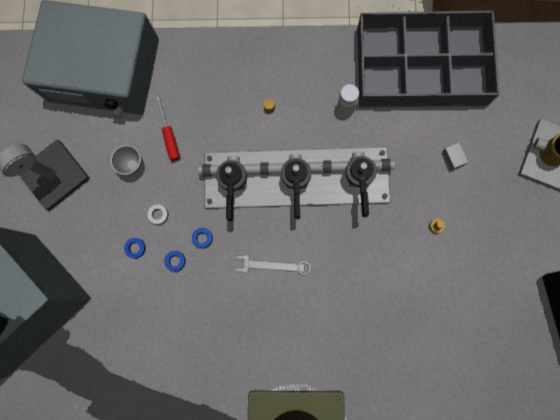

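```bash
python3 - <<'E'
from h import *
p=snapshot("scene"); save(p,"crop1.png",(365,225,505,340),5)
q=snapshot("top")
for r in finder.masks_of(p,"collar_mid"):
    m=cv2.erode(r["pixels"].astype(np.uint8),np.ones((3,3)))>0
    print(r["extent"],p["frame"][m].mean(0).round(),p["frame"][m].std(0).round())
# hubs / paddles / stems from top cloud + scene cloud
for nm,pp in(("top",q),("scene",p)):
    c=cloud(pp,np.ones((420,560),bool)); col=pp["frame"][pp["range_z"]>0]
    for y in(.14,0,-.14):
        b=abs(c[:,1]-y)<.045
        st=c[b&(c[:,2]>.116)&(c[:,0]>.5)&(c[:,0]<.64)&(c[:,2]<.14)]
        hb=c[b&(abs(c[:,2]-.092)<.004)&(c[:,0]>.53)&(c[:,0]<.60)]
        pd=c[b&(c[:,2]>.100)&(c[:,2]<.118)&(c[:,0]>.42)&(c[:,0]<.53)]
        for n,k in(("stem",st),("hub",hb),("pad",pd)):
            if len(k): print(nm,y,n,len(k),k.mean(0).round(4),k.min(0).round(3),k.max(0).round(3))
E
```

```text
[418.0, 265.3, 444.6, 284.2] [ 23.  67. 162.] [25. 30. 57.]
[411.1, 305.8, 442.5, 329.7] [184. 186. 182.] [59. 59. 59.]
[378.3, 261.4, 403.6, 285.1] [ 32.  75. 168.] [41. 36. 55.]
[459.1, 296.4, 485.5, 318.3] [ 19.  64. 161.] [ 8. 25. 57.]
top 0.14 stem 39 [0.5636 0.1376 0.1213] [0.558 0.132 0.117] [0.571 0.145 0.125]
top 0.14 hub 347 [0.5609 0.1372 0.0918] [0.53  0.114 0.088] [0.587 0.161 0.096]
top 0.14 pad 152 [0.4865 0.1365 0.1106] [0.462 0.131 0.101] [0.511 0.143 0.116]
top 0 stem 37 [ 0.5655 -0.0019  0.1216] [ 0.501 -0.007  0.116] [0.574 0.003 0.126]
top 0 hub 355 [ 0.564  -0.0019  0.0919] [ 0.531 -0.024  0.088] [0.59  0.021 0.096]
top 0 pad 142 [ 0.4896 -0.0037  0.1111] [ 0.465 -0.009  0.101] [0.515 0.002 0.116]
top -0.14 stem 38 [ 0.5702 -0.1419  0.1213] [ 0.564 -0.147  0.117] [ 0.577 -0.136  0.128]
top -0.14 hub 369 [ 0.5658 -0.141   0.0918] [ 0.53  -0.166  0.088] [ 0.593 -0.119  0.096]
top -0.14 pad 154 [ 0.4927 -0.1442  0.1104] [ 0.469 -0.151  0.1  ] [ 0.518 -0.138  0.118]
scene 0.14 stem 49 [0.5644 0.1382 0.1199] [0.557 0.131 0.116] [0.57  0.144 0.123]
scene 0.14 hub 357 [0.5646 0.1398 0.0911] [0.53  0.114 0.088] [0.587 0.161 0.096]
scene 0.14 pad 174 [0.4897 0.1386 0.1082] [0.459 0.13  0.1  ] [0.512 0.143 0.113]
scene 0 stem 37 [ 0.5676 -0.001   0.1197] [ 0.56  -0.008  0.116] [0.575 0.004 0.122]
scene 0 hub 282 [0.5667 0.0006 0.0909] [ 0.53  -0.026  0.088] [0.591 0.021 0.096]
scene 0 pad 145 [ 0.4934 -0.0019  0.1079] [ 0.465 -0.01   0.1  ] [0.516 0.003 0.113]
scene -0.14 stem 30 [ 0.5707 -0.1406  0.1195] [ 0.564 -0.149  0.116] [ 0.576 -0.134  0.123]
scene -0.14 hub 227 [ 0.5684 -0.1391  0.0908] [ 0.53  -0.165  0.088] [ 0.594 -0.118  0.096]
scene -0.14 pad 127 [ 0.4959 -0.1424  0.1073] [ 0.468 -0.151  0.1  ] [ 0.518 -0.137  0.113]
```

View crop.

View pics/crop1.png

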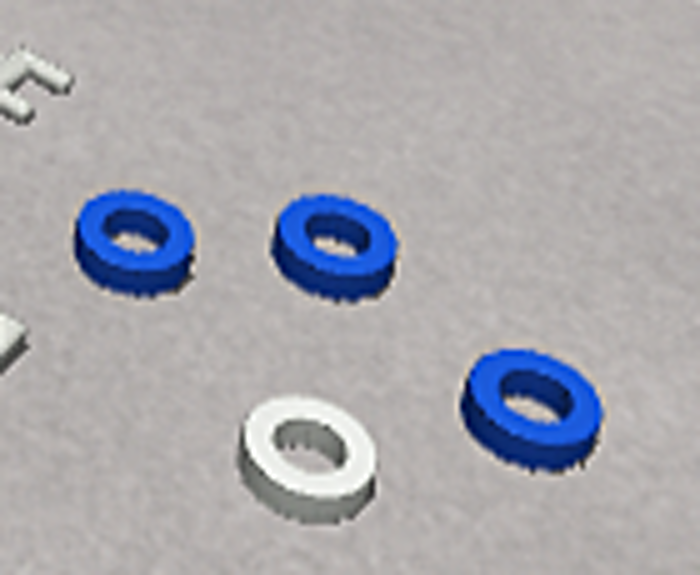

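```bash
cat >> h.py <<'E'
from scipy.spatial.transform import Rotation as Ro
def rel(pos,yaw=0.023):
    """tool-frame shift (cm) and turn from measured pose to grasp point pos (m), tool down, jaws along manifold y (yaw)"""
    s=monitor.get_state(); R0=Ro.from_quat(s["eef_rot"]); c,n=np.cos(yaw),np.sin(yaw)
    R1=Ro.from_matrix(np.array([[-c,-n,0],[-n,c,0],[0,0,-1]]).T)
    d=np.array(pos)-R0.apply([0,0,.045])-s["tool_pos"]
    print("t",s["clock"],"grasp",(s["tool_pos"]+R0.apply([0,0,.045])).round(4),"F",np.round(s["contact_force"],1),"open",s["opening"])
    print("shift before turn",(R0.inv().apply(d)*100).round(2),"turn",(R0.inv()*R1).as_rotvec().round(3),"shift after turn",(R1.inv().apply(np.array(pos)+[0,0,.045]-s["tool_pos"])*100).round(2))
E
python3 - <<'E'
from h import *
rel([.488,.1373,.20])
p=snapshot("top"); print(proj(p,monitor.get_state()["tool_pos"]))
c=cloud(p,np.ones((420,560),bool))
# tall things along the path
b=(c[:,2]>.12)&(c[:,0]>.2)&(c[:,0]<.65)&(c[:,1]>.1)&(c[:,1]<.6)
k=c[b]; 
for y in np.arange(.1,.6,.05):
    j=k[(k[:,1]>=y)&(k[:,1]<y+.05)]
    if len(j): print(y.round(2),len(j),j.min(0).round(3),j.max(0).round(3))
E
```

```text
t 0.55 grasp [0.2757 0.5609 0.2577] F [ 0.1 -0.2  0.1] open 0.99705626313849
shift before turn [-37.74 -28.65   5.77] turn [ 0.    0.   -0.48] shift after turn [-20.25 -42.84   5.77]
(np.float64(-45.48705918798407), np.float64(315.88592268243326))
0.1 32 [0.557 0.131 0.12 ] [0.57  0.144 0.126]
0.45 1465 [0.247 0.456 0.12 ] [0.346 0.5   0.336]
0.5 3337 [0.21 0.5  0.12] [0.604 0.55  0.248]
0.55 759 [0.2  0.55 0.12] [0.588 0.597 0.218]
```

The pictures show three blue rings (scene (392,273), (432,274), (471,307)) and one bare-metal ring at scene (427,318), top (157,214). The close crop confirms that the last one is the aluminium collar. I'll probe the left valve first.

>>> {"name": "carry_out", "arguments": {
  "motion": [0,0,0,0,0,-0.16,0,0,0,0,0,-0.16,0,0,0,0,0,-0.16,-2.5,-5.3,0,0,0,0,-2.5,-5.3,0,0,0,0,-2.5,-5.3,0,0,0,0,-2.5,-5.3,0,0,0,0,-2.5,-5.3,0,0,0,0],
  "hand": 4
}}

```text
clock: 1.6
tool_pos: [0.4077, 0.2973, 0.303]
eef_rot: [-0.012, 1.0, 0.0, 0.0]
contact_force: [0.2, 1.0, 0.1]
opening: 0.454
```

>>> {"name": "carry_out", "arguments": {
  "motion": [-2.5,-5.3,0,0,0,0,-2.5,-5.3,0,0,0,0,-2.5,-5.3,0,0,0,0,0,0,0,0,0,0,0,0,0,0,0,0]
}}

```text
clock: 2.22
tool_pos: [0.4854, 0.1422, 0.3029]
eef_rot: [-0.012, 1.0, 0.0, 0.0]
contact_force: [-0.4, -0.0, -0.6]
opening: 0.453
```

```bash
python3 - <<'E'
from h import *
rel([.488,.1373,.098])
E
```

```text
t 2.225 grasp [0.4854 0.1422 0.2579] F [-0.4 -0.  -0.6] open 0.4525213707508988
shift before turn [-0.25 -0.51 15.99] turn [0.001 0.    0.   ] shift after turn [-0.25 -0.49 15.99]
```

>>> {"name": "carry_out", "arguments": {
  "motion": [-0.2,-0.5,4,0,0,0,0,0,4,0,0,0,0,0,4,0,0,0,0,0,3,0,0,0,0,0,1,0,0,0,0,0,0,0,0,0]
}}

```text
clock: 2.98
tool_pos: [0.4873, 0.1381, 0.1428]
eef_rot: [-0.013, 1.0, 0.0, -0.0]
contact_force: [-0.2, 0.4, 0.2]
opening: 0.453
```

>>> {"name": "carry_out", "arguments": {
  "motion": [0,0.5,0,0,0,0,0,0.3,0,0,0,0,0,0.2,0,0,0,0,0,0.2,0,0,0,0,0,0,0,0,0,0]
}}

```text
clock: 3.6
tool_pos: [0.4873, 0.1489, 0.1428]
eef_rot: [-0.012, 1.0, 0.0, 0.0]
contact_force: [0.1, 0.4, 0.0]
opening: 0.457
```

>>> {"name": "carry_out", "arguments": {
  "motion": [0,0.15,0,0,0,0,0,0.15,0,0,0,0,0,0,0,0,0,0]
}}

```text
clock: 3.98
tool_pos: [0.4871, 0.1517, 0.1427]
eef_rot: [-0.012, 1.0, -0.0, -0.0]
contact_force: [-0.9, 0.6, 0.5]
opening: 0.456
```

>>> {"name": "carry_out", "arguments": {
  "motion": [0,0.1,0,0,0,0,0,0.1,0,0,0,0,0,0,0,0,0,0]
}}

```text
clock: 4.35
tool_pos: [0.4871, 0.1531, 0.1427]
eef_rot: [-0.011, 1.0, -0.001, -0.0]
contact_force: [0.5, -3.3, -0.1]
opening: 0.453
```

>>> {"name": "carry_out", "arguments": {
  "motion": [0,0.1,0,0,0,0,0,0,0,0,0,0]
}}

```text
clock: 4.6
tool_pos: [0.487, 0.1539, 0.1426]
eef_rot: [-0.011, 1.0, -0.001, -0.0]
contact_force: [-0.3, -4.6, 0.1]
opening: 0.454
```

The left lever stops within about 3 mm, with 4.6 N pushing back, so that valve is sound. On to the middle one.

>>> {"name": "carry_out", "arguments": {
  "motion": [0,-1.4,0,0,0,0,0,0,-5,0,0,0,0,-4,0,0,0,0,0,-5,0,0,0,0,0,-5,0,0,0,0,0,0,0,0,0,0]
}}

```text
clock: 5.35
tool_pos: [0.4905, -0.0042, 0.1926]
eef_rot: [-0.008, 1.0, -0.001, -0.0]
contact_force: [0.1, 0.5, -0.2]
opening: 0.454
```

```bash
python3 - <<'E'
from h import *
rel([.492,-.003,.098])
E
```

```text
t 5.35 grasp [ 0.4905 -0.0043  0.1476] F [ 0.1  0.5 -0.2] open 0.4540051798473286
shift before turn [-0.15  0.14  4.96] turn [-0.002 -0.    -0.008] shift after turn [-0.15  0.12  4.96]
```

>>> {"name": "carry_out", "arguments": {
  "motion": [-0.1,0.1,4,0,0,0,0,0,1,0,0,0,0,0.6,0,0,0,0,0,0.5,0,0,0,0,0,0.1,0,0,0,0,0,0.1,0,0,0,0,0,0,0,0,0,0]
}}

```text
clock: 6.22
tool_pos: [0.4915, 0.0139, 0.1431]
eef_rot: [-0.011, 1.0, -0.001, 0.0]
contact_force: [0.1, -4.4, 2.8]
opening: 0.456
```

>>> {"name": "carry_out", "arguments": {
  "motion": [0,0.15,0,0,0,0,0,0.1,0,0,0,0,0,0,0,0,0,0]
}}

```text
clock: 6.6
tool_pos: [0.4915, 0.0153, 0.1431]
eef_rot: [-0.01, 1.0, -0.001, 0.0]
contact_force: [1.0, -6.7, 3.9]
opening: 0.454
```

>>> {"name": "carry_out", "arguments": {
  "motion": [0,0.1,0,0,0,0,0,0.1,0,0,0,0,0,0,0,0,0,0]
}}

```text
clock: 6.98
tool_pos: [0.4915, 0.0161, 0.1431]
eef_rot: [-0.01, 1.0, -0.002, -0.0]
contact_force: [1.4, -9.0, 2.6]
opening: 0.453
```

The middle lever is sound too: it stopped firmly at about 3 mm. The last push reached 9 N, slightly over the suggested range. Now the right-hand lever.

>>> {"name": "carry_out", "arguments": {
  "motion": [0,-1.7,0,0,0,0,0,0,-5,0,0,0,0,-4,0,0,0,0,0,-5,0,0,0,0,0,-5,0,0,0,0,0,0,0,0,0,0]
}}

```text
clock: 7.72
tool_pos: [0.4948, -0.1417, 0.1926]
eef_rot: [-0.008, 1.0, -0.001, 0.001]
contact_force: [0.1, 1.0, 0.6]
opening: 0.454
```

```bash
python3 - <<'E'
from h import *
rel([.495,-.1435,.098])
E
```

```text
t 7.725 grasp [ 0.4949 -0.1417  0.1476] F [0.1 1.  0.6] open 0.45350089808825067
shift before turn [-0.   -0.17  4.96] turn [-0.001  0.001 -0.007] shift after turn [-0.01 -0.18  4.96]
```

Contact should come at about TCP y = -0.1295.

>>> {"name": "carry_out", "arguments": {
  "motion": [0,-0.2,4,0,0,0,0,0,1,0,0,0,0,0.6,0,0,0,0,0,0.6,0,0,0,0,0,0.15,0,0,0,0,0,0.15,0,0,0,0,0,0,0,0,0,0]
}}

```text
clock: 8.6
tool_pos: [0.4949, -0.1245, 0.143]
eef_rot: [-0.012, 1.0, 0.0, 0.0]
contact_force: [-0.1, 0.2, 0.1]
opening: 0.453
```

>>> {"name": "carry_out", "arguments": {
  "motion": [0,0.15,0,0,0,0,0,0.15,0,0,0,0,0,0,0,0,0,0]
}}

```text
clock: 8.98
tool_pos: [0.4946, -0.1215, 0.1427]
eef_rot: [-0.012, 1.0, 0.0, 0.0]
contact_force: [-0.2, 0.1, 0.0]
opening: 0.454
```

>>> {"name": "carry_out", "arguments": {
  "motion": [0,0.2,0,0,0,0,0,0.2,0,0,0,0,0,0,0,0,0,0]
}}

```text
clock: 9.35
tool_pos: [0.4944, -0.1173, 0.1426]
eef_rot: [-0.012, 1.0, 0.0, -0.0]
contact_force: [-0.5, -0.2, 0.3]
opening: 0.455
```

>>> {"name": "carry_out", "arguments": {
  "motion": [0,0.15,0,0,0,0,0,0,0,0,0,0]
}}

```text
clock: 9.6
tool_pos: [0.4944, -0.116, 0.1427]
eef_rot: [-0.012, 1.0, 0.0, -0.0]
contact_force: [0.4, -0.3, -0.2]
opening: 0.454
```

>>> {"name": "carry_out", "arguments": {
  "motion": [0,0.15,0,0,0,0,0,0,0,0,0,0]
}}

```text
clock: 9.85
tool_pos: [0.4944, -0.1145, 0.1427]
eef_rot: [-0.012, 1.0, 0.0, -0.0]
contact_force: [-0.4, 0.2, 0.1]
opening: 0.451
```

>>> {"name": "carry_out", "arguments": {
  "motion": [0,0.15,0,0,0,0,0,0.1,0,0,0,0,0,0,0,0,0,0]
}}

```text
clock: 10.22
tool_pos: [0.4944, -0.1122, 0.1427]
eef_rot: [-0.012, 1.0, -0.0, 0.0]
contact_force: [1.4, -0.9, -0.1]
opening: 0.456
```

>>> {"name": "carry_out", "arguments": {
  "motion": [0,0.15,0,0,0,0,0,0,0,0,0,0]
}}

```text
clock: 10.48
tool_pos: [0.4945, -0.1111, 0.1427]
eef_rot: [-0.011, 1.0, -0.0, 0.0]
contact_force: [0.7, -3.5, 0.3]
opening: 0.455
```

>>> {"name": "carry_out", "arguments": {
  "motion": [0,0.1,0,0,0,0,0,0,0,0,0,0]
}}

```text
clock: 10.72
tool_pos: [0.4945, -0.1104, 0.1427]
eef_rot: [-0.011, 1.0, -0.0, 0.0]
contact_force: [1.2, -3.9, -1.0]
opening: 0.454
```

>>> {"name": "carry_out", "arguments": {
  "motion": [0,0.1,0,0,0,0,0,0,0,0,0,0]
}}

```text
clock: 10.98
tool_pos: [0.4946, -0.1098, 0.1427]
eef_rot: [-0.011, 1.0, -0.001, 0.0]
contact_force: [2.1, -6.1, -1.2]
opening: 0.454
```

Loose valve found: right-hand. Its left stop is bearing at 6 N. Now over to the right.

>>> {"name": "carry_out", "arguments": {
  "motion": [0,-1,0,0,0,0,0,-1,0,0,0,0,0,-0.8,0,0,0,0,0,-0.6,0,0,0,0,0,-0.6,0,0,0,0,0,-0.6,0,0,0,0,0,-0.4,0,0,0,0,0,0,0,0,0,0]
}}

```text
clock: 11.98
tool_pos: [0.4955, -0.1591, 0.1427]
eef_rot: [-0.011, 1.0, -0.0, 0.0]
contact_force: [0.1, -0.1, 0.9]
opening: 0.454
```

>>> {"name": "carry_out", "arguments": {
  "motion": [0,-0.2,0,0,0,0,0,-0.2,0,0,0,0,0,-0.1,0,0,0,0,0,0,0,0,0,0]
}}

```text
clock: 12.48
tool_pos: [0.4956, -0.1637, 0.1427]
eef_rot: [-0.012, 1.0, -0.0, 0.0]
contact_force: [-0.6, 0.5, 1.0]
opening: 0.456
```

>>> {"name": "carry_out", "arguments": {
  "motion": [0,-0.15,0,0,0,0,0,-0.15,0,0,0,0,0,0,0,0,0,0]
}}

```text
clock: 12.85
tool_pos: [0.4957, -0.1669, 0.1427]
eef_rot: [-0.011, 1.0, -0.0, 0.0]
contact_force: [-0.5, -0.3, 0.2]
opening: 0.454
```

>>> {"name": "carry_out", "arguments": {
  "motion": [0,-0.15,0,0,0,0,0,-0.1,0,0,0,0,0,0,0,0,0,0]
}}

```text
clock: 13.22
tool_pos: [0.4956, -0.1693, 0.1427]
eef_rot: [-0.012, 1.0, -0.0, -0.0]
contact_force: [1.2, -0.6, -0.1]
opening: 0.457
```

>>> {"name": "carry_out", "arguments": {
  "motion": [0,-0.15,0,0,0,0,0,0,0,0,0,0]
}}

```text
clock: 13.48
tool_pos: [0.4957, -0.1708, 0.1427]
eef_rot: [-0.012, 1.0, -0.0, 0.0]
contact_force: [-0.5, 0.8, -0.4]
opening: 0.452
```

>>> {"name": "carry_out", "arguments": {
  "motion": [0,-0.15,0,0,0,0,0,0,0,0,0,0]
}}

```text
clock: 13.72
tool_pos: [0.4958, -0.1719, 0.1427]
eef_rot: [-0.012, 1.0, 0.0, 0.0]
contact_force: [0.4, 1.2, -0.3]
opening: 0.455
```

>>> {"name": "carry_out", "arguments": {
  "motion": [0,-0.1,0,0,0,0,0,0,0,0,0,0]
}}

```text
clock: 13.98
tool_pos: [0.4959, -0.1726, 0.1427]
eef_rot: [-0.012, 1.0, 0.0, 0.0]
contact_force: [0.0, 2.6, -0.3]
opening: 0.453
```

>>> {"name": "carry_out", "arguments": {
  "motion": [0,-0.1,0,0,0,0,0,0,0,0,0,0]
}}

```text
clock: 14.22
tool_pos: [0.496, -0.1733, 0.1427]
eef_rot: [-0.012, 1.0, 0.001, 0.0]
contact_force: [1.1, 5.0, -0.2]
opening: 0.458
```

>>> {"name": "carry_out", "arguments": {
  "motion": [0,-0.06,0,0,0,0,0,0,0,0,0,0]
}}

```text
clock: 14.48
tool_pos: [0.496, -0.1737, 0.1426]
eef_rot: [-0.012, 1.0, 0.001, 0.0]
contact_force: [-0.4, 5.0, -0.8]
opening: 0.454
```

>>> {"name": "carry_out", "arguments": {
  "motion": [0,0.7,0,0,0,0,0,0.7,0,0,0,0,0,0,-4,0,0,0,0,0,-5,0,0,0,0,5.5,-4,0,0,0,0,6,0,0,0,0,0,6,0,0,0,0,0,6,0,0,0,0],
  "hand": 4
}}

```text
clock: 15.48
tool_pos: [0.4899, 0.0709, 0.2697]
eef_rot: [-0.011, 1.0, -0.001, 0.0]
contact_force: [0.9, -0.3, -0.0]
opening: 0.452
```

>>> {"name": "carry_out", "arguments": {
  "motion": [0,6,0,0,0,0,0,6,0,0,0,0,0,6,0,0,0,0,0,5,0,0,0,0,0,0,0,0,0,0],
  "hand": 7.5
}}

```text
clock: 16.1
tool_pos: [0.4833, 0.3047, 0.2698]
eef_rot: [-0.015, 1.0, 0.002, 0.0]
contact_force: [-0.4, -1.1, 0.2]
opening: 0.849
```

```bash
cat >> h.py <<'E'
def collar(p):
    """ring centre from top-face pixels of the pale (not blue) ring"""
    for r in finder.masks_of(p,"collar_mid"):
        m=r["pixels"]; f=p["frame"][m].mean(0)
        if f[2]-f[0]>40: continue
        c=cloud(p,m); z=np.median(c[c[:,2]>np.percentile(c[:,2],60)][:,2])
        k=c[abs(c[:,2]-z)<.003][:,:2].astype(np.float32); (cx,cy),rad=cv2.minEnclosingCircle(k)
        print("ring",p["shot"],round(r["p"],2),np.round(r["extent"]),"centre",round(cx,4),round(cy,4),"rad",round(rad,4),"topz",z.round(4),"n",len(k), "bbox mid",((k.min(0)+k.max(0))/2).round(4))
E
python3 - <<'E'
from h import *
for n in("scene","top"):
    p=snapshot(n); collar(p); c=cloud(p,np.ones((420,560),bool))
    k=c[(c[:,2]>.1)&(c[:,2]<.118)&(c[:,0]>.42)&(c[:,0]<.535)&(abs(c[:,1]+.15)<.06)]; print(n,"pad",len(k),k.mean(0).round(4) if len(k) else "")
    save(p,n+"1.png")
rel([.491,.314,.06])
E
```

```text
ring 6 0.95 [409. 306. 442. 331.] centre 0.4867 0.3129 rad 0.024 topz 0.0156 n 312 bbox mid [0.4864 0.3126]
scene pad 115 [ 0.4978 -0.1563  0.1076]
top pad 153 [ 0.495  -0.1584  0.1103]
t 16.3 grasp [0.4852 0.2974 0.2242] F [ 0.6  0.6 -1.1] open 0.8476306026130412
shift before turn [-0.62  1.69 16.42] turn [-0.002 -0.    -0.002] shift after turn [-0.62  1.63 16.42]
```

>>> {"name": "carry_out", "arguments": {
  "motion": [-0.25,1.5,6,0,0,0,0,0,6,0,0,0,0,0,2,0,0,0,0,0,0,0,0,0,0,0,0,0,0,0]
}}

```text
clock: 16.92
tool_pos: [0.4879, 0.3142, 0.1306]
eef_rot: [-0.011, 1.0, 0.0, 0.001]
contact_force: [0.3, 0.8, 0.3]
opening: 0.853
```

```bash
python3 - <<'E'
from h import *
rel([.4875,.3128,.022])
p=snapshot("scene"); collar(p); save(p,"scene2.png",(330,180,560,352),3)
E
```

```text
t 16.925 grasp [0.488  0.3143 0.0856] F [0.3 0.8 0.3] open 0.8530968017541108
shift before turn [ 0.06 -0.15  6.36] turn [ 0.001  0.002 -0.001] shift after turn [ 0.04 -0.14  6.36]
ring 8 0.82 [413. 304. 441. 329.] centre 0.4873 0.3123 rad 0.0233 topz 0.0157 n 297 bbox mid [0.4871 0.3134]
```

View pics/scene2.png

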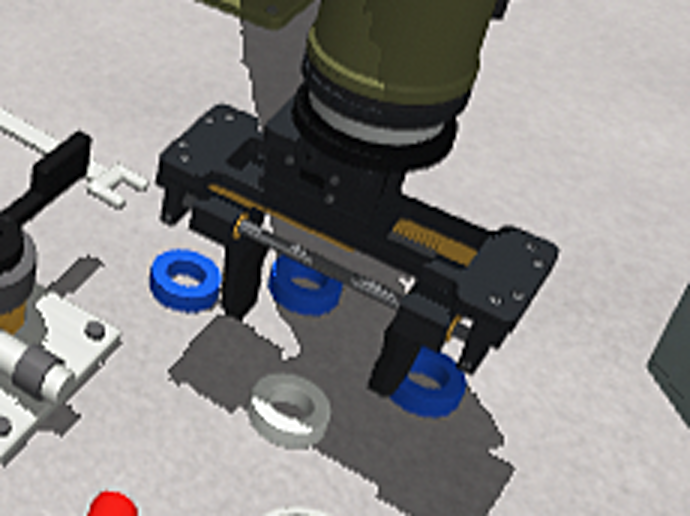

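The crop shows the open gripper above the pale collar (crop (290,410)), with the fingers clear of the blue rings. Lowering to grasp it.

>>> {"name": "carry_out", "arguments": {
  "motion": [0,-0.15,3,0,0,0,0,0,2,0,0,0,0,0,1.3,0,0,0,0,0,0,0,0,0]
}}

```text
clock: 17.52
tool_pos: [0.487, 0.3132, 0.0665]
eef_rot: [-0.012, 1.0, -0.0, -0.0]
contact_force: [0.6, -0.1, 1.1]
opening: 0.856
```

>>> {"name": "carry_out", "arguments": {
  "motion": [0,0,0,0,0,0,0,0,0,0,0,0,0,0,0,0,0,0,0,0,0,0,0,0,0,0,0,0,0,0],
  "hand": 3.5,
  "grip_force": 15
}}

```text
clock: 18.15
tool_pos: [0.4872, 0.3133, 0.0669]
eef_rot: [-0.012, 1.0, 0.0, 0.0]
contact_force: [0.1, -0.7, 3.8]
opening: 0.51
```

>>> {"name": "carry_out", "arguments": {
  "motion": [0,0,-3,0,0,0,0,0,-5,0,0,0,0,0,-6,0,0,0,0,0,-2,0,0,0,0,0,0,0,0,0]
}}

```text
clock: 18.77
tool_pos: [0.4875, 0.3136, 0.2278]
eef_rot: [-0.011, 1.0, 0.001, 0.001]
contact_force: [-0.1, 0.1, -1.1]
opening: 0.508
```

```bash
python3 - <<'E'
from h import *
rel([.5705,-.1412,.185])
E
```

```text
t 18.775 grasp [0.4876 0.3137 0.1828] F [-0.1  0.1 -1.1] open 0.5081767456433653
shift before turn [ -7.24 -45.67  -0.29] turn [ 0.002  0.003 -0.   ] shift after turn [ -7.25 -45.66  -0.22]
```

>>> {"name": "carry_out", "arguments": {
  "motion": [-0.8,-4,0,0,0,0,-1,-6,0,0,0,0,-1,-6,0,0,0,0,-1,-6,0,0,0,0,-1,-6,0,0,0,0,-1,-6,0,0,0,0,-1,-6,0,0,0,0,-0.4,-4,0,0,0,0]
}}

```text
clock: 19.77
tool_pos: [0.5682, -0.1288, 0.2241]
eef_rot: [-0.01, 1.0, -0.0, -0.002]
contact_force: [-0.3, -0.1, -0.0]
opening: 0.508
```

>>> {"name": "carry_out", "arguments": {
  "motion": [0,-1.6,0,0,0,0,0,0,0,0,0,0,0,0,0,0,0,0,0,0,0,0,0,0]
}}

```text
clock: 20.27
tool_pos: [0.5697, -0.1385, 0.2266]
eef_rot: [-0.013, 1.0, 0.001, 0.0]
contact_force: [0.2, 1.1, -0.4]
opening: 0.507
```

```bash
python3 - <<'E'
from h import *
rel([.5705,-.1412,.145])
for n in("scene","top"):
    p=snapshot(n); collar(p); save(p,n+"3.png",(180,130,400,295) if n=="scene" else (300,100,460,250),3)
    c=cloud(p,np.ones((420,560),bool)); st=c[(c[:,2]>.114)&(c[:,2]<.126)&(abs(c[:,1]+.14)<.02)&(abs(c[:,0]-.57)<.02)]; print(n,len(st),st.mean(0) if len(st) else "")
E
```

```text
t 20.275 grasp [ 0.5697 -0.1385  0.1816] F [ 0.2  1.1 -0.4] open 0.5069008584557403
shift before turn [-0.07 -0.28  3.66] turn [0.001 0.    0.004] shift after turn [-0.08 -0.27  3.66]
ring 9 0.5 [208. 164. 222. 183.] centre 0.5729 -0.14 rad 0.0226 topz 0.1742 n 100 bbox mid [ 0.5744 -0.139 ]
scene 34 [ 0.57102564 -0.14065334  0.11878238]
ring 10 0.2 [352. 171. 379. 218.] centre 0.4958 -0.1576 rad 0.0247 topz 0.1104 n 112 bbox mid [ 0.4958 -0.1587]
top 8 [ 0.57341272 -0.14366997  0.12203978]
```

View pics/scene3.png

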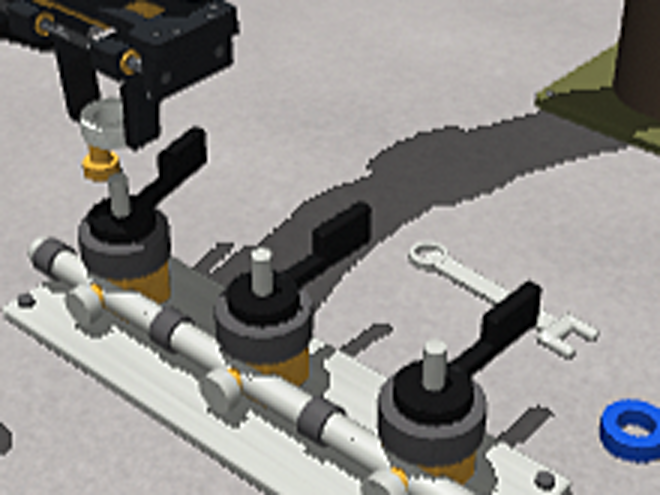

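>>> {"name": "carry_out", "arguments": {
  "motion": [-0.08,-0.27,1.5,0,0,0,0,0,1.3,0,0,0,0,0,0,0,0,0,0,0,0,0,0,0]
}}

```text
clock: 20.98
tool_pos: [0.5705, -0.1435, 0.1983]
eef_rot: [-0.012, 1.0, 0.0, -0.0]
contact_force: [1.0, -0.4, 0.0]
opening: 0.514
```

>>> {"name": "carry_out", "arguments": {
  "motion": [0,0,0.7,0,0,0,0,0,0.7,0,0,0,0,0,0,0,0,0]
}}

```text
clock: 21.35
tool_pos: [0.57, -0.1436, 0.1838]
eef_rot: [-0.012, 1.0, 0.0, -0.001]
contact_force: [-0.1, -0.0, -0.7]
opening: 0.512
```

```bash
python3 - <<'E'
from h import *
rel([.5705,-.1412,.115])
p=snapshot("scene"); save(p,"scene4.png",(180,130,270,197),6)
E
```

```text
t 21.35 grasp [ 0.5699 -0.1436  0.1388] F [-0.1 -0.  -0.7] open 0.5121182071503624
shift before turn [-0.07  0.24  2.38] turn [ 0.    -0.001  0.   ] shift after turn [-0.06  0.24  2.38]
```

View pics/scene4.png

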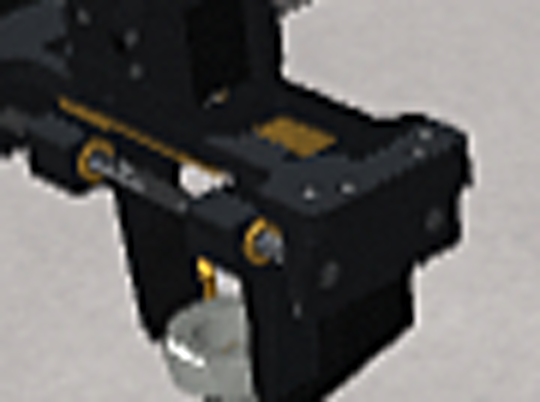

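The collar has passed over the stem top without contact. I'll centre it and lower it.

>>> {"name": "carry_out", "arguments": {
  "motion": [-0.06,0.22,0,0,0,0,0,0,0.8,0,0,0,0,0,0.8,0,0,0,0,0,0.4,0,0,0,0,0,0.2,0,0,0,0,0,0,0,0,0]
}}

```text
clock: 22.15
tool_pos: [0.5709, -0.1414, 0.1623]
eef_rot: [-0.012, 1.0, 0.0, -0.0]
contact_force: [-0.6, -1.3, 0.2]
opening: 0.512
```

>>> {"name": "carry_out", "arguments": {
  "motion": [0,0,0.15,0,0,0,0,0,0,0,0,0]
}}

```text
clock: 22.4
tool_pos: [0.571, -0.1415, 0.161]
eef_rot: [-0.012, 1.0, 0.0, 0.0]
contact_force: [-1.0, -0.5, -0.5]
opening: 0.511
```

>>> {"name": "carry_out", "arguments": {
  "motion": [0,0,0.15,0,0,0,0,0,0,0,0,0]
}}

```text
clock: 22.65
tool_pos: [0.5709, -0.1414, 0.1594]
eef_rot: [-0.012, 1.0, 0.0, -0.0]
contact_force: [-0.5, 0.1, -0.2]
opening: 0.511
```

>>> {"name": "carry_out", "arguments": {
  "motion": [0,0,0.1,0,0,0,0,0,0,0,0,0]
}}

```text
clock: 22.9
tool_pos: [0.571, -0.1414, 0.1589]
eef_rot: [-0.012, 1.0, -0.0, 0.0]
contact_force: [-0.5, -0.3, 4.0]
opening: 0.511
```

>>> {"name": "carry_out", "arguments": {
  "motion": [0,0,0,0,0,0,0,0,0,0,0,0,0,0,0,0,0,0,0,0,0,0,0,0],
  "hand": 6
}}

```text
clock: 23.4
tool_pos: [0.5709, -0.1414, 0.1584]
eef_rot: [-0.012, 1.0, 0.0, -0.0]
contact_force: [-0.3, 0.6, -0.2]
opening: 0.679
```

>>> {"name": "carry_out", "arguments": {
  "motion": [0,0,-2,0,0,0,0,0,-4,0,0,0,0,0,-5,0,0,0,0,0,-5,0,0,0,4,0,-2,0,0,0,6,4,0,0,0,0,6,6,0,0,0,0,0,6,0,0,0,0]
}}

```text
clock: 24.4
tool_pos: [0.4279, -0.0069, 0.3383]
eef_rot: [-0.01, 1.0, -0.002, -0.002]
contact_force: [1.4, 0.1, 0.1]
opening: 0.681
```

>>> {"name": "carry_out", "arguments": {
  "motion": [0,6,0,0,0,0,0,6,0,0,0,0,0,0,0,0,0,0,0,0,0,0,0,0]
}}

```text
clock: 24.9
tool_pos: [0.4286, 0.1135, 0.3383]
eef_rot: [-0.012, 1.0, -0.001, -0.0]
contact_force: [0.7, -0.7, -0.3]
opening: 0.68
```

```bash
python3 - <<'E'
from h import *
rel([.5705,-.1412,.115])
for n in("scene","top"):
    p=snapshot(n); collar(p)
    c=cloud(p,np.ones((420,560),bool))
    k=c[(abs(c[:,2]-.108)<.004)&(np.hypot(c[:,0]-.57,c[:,1]+.141)<.03)]; print(n,"ringtop",len(k),k.mean(0).round(4),((k.max(0)+k.min(0))/2).round(4),"z5-95",np.percentile(k[:,2],[5,95]).round(4))
    k=c[(c[:,2]>.1)&(c[:,2]<.118)&(c[:,0]>.42)&(c[:,0]<.53)&(abs(c[:,1]+.15)<.06)]; print(n,"pad",len(k),k.mean(0).round(4) if len(k) else "")
    x=p["frame"][:,:,::-1]
    im=x[130:280,180:380] if n=="scene" else x[120:270,250:450]
    cv2.imwrite(f"pics/{n}5.png",cv2.resize(im,None,fx=3,fy=3,interpolation=cv2.INTER_CUBIC))
a,b=cv2.imread("pics/scene5.png"),cv2.imread("pics/top5.png"); cv2.imwrite("pics/end.png",cv2.resize(np.hstack([a,b]),(800,300)))
E
```

```text
t 24.9 grasp [0.4286 0.1135 0.2933] F [ 0.7 -0.7 -0.3] open 0.6804262083726034
shift before turn [-13.6  -25.77  17.85] turn [-0.001 -0.001  0.   ] shift after turn [-13.6  -25.79  17.83]
ring 12 0.54 [211. 191. 235. 205.] centre 0.5706 -0.1387 rad 0.0235 topz 0.1066 n 134 bbox mid [ 0.5704 -0.1387]
scene ringtop 157 [ 0.5736 -0.1376  0.1065] [ 0.5704 -0.1407  0.108 ] z5-95 [0.1045 0.1096]
scene pad 114 [ 0.4973 -0.1564  0.1076]
ring 13 0.36 [222. 149. 394. 220.] centre 0.5787 -0.0117 rad 0.1629 topz 0.079 n 548 bbox mid [ 0.5559 -0.0117]
top ringtop 260 [ 0.5714 -0.1413  0.1077] [ 0.5719 -0.1414  0.1081] z5-95 [0.1049 0.1107]
top pad 156 [ 0.4947 -0.1584  0.1108]
```

View pics/end.png

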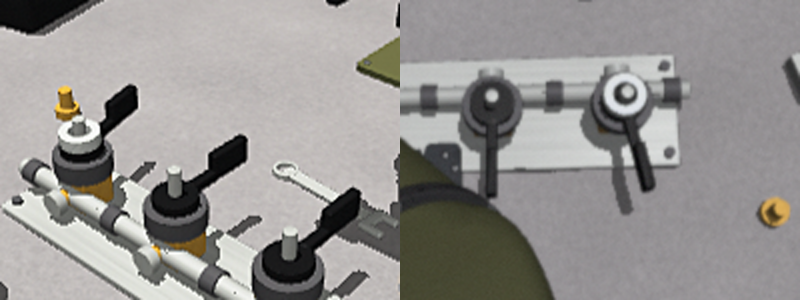

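The pictures show the collar seated flat round the right-hand stem (left half (78,132), right half (625,93)). The lever still lies to the right. Handing in.

```bash
python3 -c "
from h import *
print(workorder.finish_job())"
```

```text
the job is handed in; nothing more can be done
None
```

The worn valve is the right-hand one. It is marked with the aluminium collar, and its lever lies against the right-hand stop. I handed the job in at about 25 s.

- **Finding it:** I pressed the left and middle levers to the left only. Each met its stop within about 3 mm, so I took them as sound and did not test their right sides. The right lever moved freely for about 17 mm.
- **Rocking:** I pushed the loose lever left until its stop pushed back with 6 N, then right until that stop pushed back with 5 N. I backed the fingers off and left it there. The paddle then measured y ≈ -0.158 (it was -0.144 at the start), and it was the same after the collar was placed.
- **Collar:** I set it over the right stem and let go.
  - **Height:** its top reads 0.1077 m (top camera) and 0.1065 m (scene camera), against 0.108 m expected for lying flat on the hub.
  - **Position:** it is centred within about 3 mm of the stem, and the arm is clear of everything.

**Checks that were off:** One press on the middle lever reached 9 N, slightly over the advised 8 N. In the last check the network picked out the collar in the scene view but not in the top view; there I used the depth reading, which agreed with the picture.

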